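Shut the filter's inlet valve and show the magnet insert to the phone

TASK

The boiler's magnetic filter on the worktop is due for its check: the locking collar is already off and the outlet valve is already shut, but the inlet valve (the one on the longer pipe) still stands open along its pipe. Shut it by turning its lever fully across the pipe, and only then lift the twin-rod magnet insert out of the pot by the grip on its cap and hold it up to the lens of the phone on the tripod for the service record: hanging upright, about 15 cm straight out from the lens with the middle of the rods level with it, and turned so that the lens sees the two rods side by side, neither hiding the other. Finish while holding it still there, without putting it down or letting go, leaving the outlet valve shut, the phone and its tripod unbumped and all the other things where they are.

Things in the scene. Friction and masses are not known exactly. Their poses are not given: they have to be found in the camera images.
- filter: fixed magnetic filter: open black pot, 94 mm outside and 84 mm inside diameter, rim 125 mm up, between two brass lever valves on 22 mm pipe (axis 60 mm up). Origin on the worktop under the pot's axis, z up. +y: along the pipe to the inlet valve (140 mm off; pipe goes down at 275 mm); -y: outlet valve (115 mm; down at 185 mm). Shut levers point to -x, towards the robot
- inlet_lever (a joint): turn of the inlet valve's lever, rad: 0 = along the pipe, pointing away from the pot (open); 1.571 = across the pipe, pointing to the filter's -x side (shut, hard stop). It grows anticlockwise seen from above. It starts at 0 to 0.4, takes about 0.2 N m to turn and stays where it is left.
- inlet_lever_grip (a point): point on the inlet lever, 75 mm from its pivot, in the middle of its black sleeve's thickness (100 mm above the worktop). The lever is straight and level: the sleeve is 16 mm wide, 12 mm thick and runs from 30 to 100 mm from the pivot; the clear gap from it to the pipe below is 23 mm.
- inlet_lever_pivot (a point): point on the vertical turning axis of the inlet lever, at the sleeve's height; fixed to the filter.
- outlet_lever (a joint): turn of the outlet valve's lever, rad: 0 = along the pipe (open), 1.571 = across the pipe on the filter's -x side (shut). It starts shut and must stay so.
- outlet_lever_grip (a point): point on the outlet lever, 75 mm from its pivot, 100 mm above the worktop; same lever as the inlet's.
- insert: loose magnet insert, 0.28-0.46 kg, set in the pot without thread or latch: two steel rods, 18 mm dia, 85 mm long, at y = +-20 mm under a round black cap. Origin between the rods' lower tips (30 mm above the worktop when seated), z up. Plug 76 mm dia at z 85-95, flange 94 mm dia at 95-105 (on the rim), grip bar at 105-137, 14 mm thick (x), 50 mm long (y). Clear of the pot when raised 95 mm
- insert_mid (a point): the middle of the insert's two rods, on its axis 42.5 mm above its origin; axes as the insert's.
- insert_grip (a point): point in the insert's grip bar, on its axis 130 mm above its origin (7 mm below the bar's top, 25 mm above the flange); fingers close on the bar along the insert's x.
- tripod: fixed mini tripod: legs reach 77 mm from its axis, hub 85 mm high; carries a phone on its long edge (150 long, 75 high, 8 mm thick; clamp top about 23 mm above the lens) at a height that varies. Origin on the worktop under its axis; +x is where the lens looks (level), y along the phone, z up
- phone_lens (a point): centre of the front of the phone's camera lens, at the upper corner of the phone, 55 mm to +y of the tripod's axis, 165 to 205 mm above the worktop; axes as the tripod's: +x straight out of the lens, along its line of sight, y to the side, z up.
- collar: the filter's black locking collar, loose ring 117 mm across, 24 mm high, lying in front of the pot; origin under its centre. Leave it.
- spanner: grey plastic hook spanner, 10 mm thick and about 180 mm long, lying behind the pot; origin on its underside where handle meets hook. Leave it.
- screwdriver: screwdriver lying on the worktop; origin on its underside. Leave it.
- inhibitor: white plastic bottle, 72 mm diameter, 200 mm high, behind the outlet pipe; origin under its centre. Leave it.
- mug: white mug, 80 mm diameter, 90 mm high, at the left; origin under its centre. Leave it.
- jar: glass jar, 72 mm diameter, 85 mm high, to the robot's right, near the phone; origin under its centre. Leave it.

How it is judged:
By the outcome, as a careful person would: the job done as asked, in the order asked, and still so for the second after the job is handed in, while the arm keeps its last pose, push and grip.
It also fails if it takes over 53 s, if anything falls off the work surface, if the arm or the gripper's body presses on something with over 40 N, if the wrist force passes 120 N, or if a joint passes its speed limit or range.

ROBOT

A 6-joint arm with a two-finger parallel gripper is mounted at the origin on the work surface. World frame = base frame: x ahead of the robot, y to its left, z up, the work surface at z = 0. Lengths are in mm, angles in rad, forces in N, time in s.
With the tool pointing down it reaches from about 400 to 925 mm from the base axis. Payload 12.5 kg.
Tool frame: the origin (TCP) lies on the mounting face of the last link; the fingertips stand 190 mm ahead of it and the grasp point (between the pads) lies 171 mm ahead of it (env.tcp_to_tips is the distance from the TCP to the fingertips, in mm); x points along the fingers, y is the direction in which the jaws open and shut, and the axes are right-handed (so a half turn about x gives the same grasp; the last joint's range is limited). The gripper opens to 95 mm and grips with 3 to 60 N. Pads are 20 mm wide; open, the fingers measure 119 mm over their backs; the gripper's body (75 mm by 180 mm) begins 59 mm behind the grasp point.
Start: joints at [-1.361, 0.491, 1.559, -0, 1.092, -0.106], TCP at [194.13, -594.086, 404.761] pointing down, gripper open.
Joint ranges: [-3.1, 3.1], [-0.84, 2.19], [0.05, 2.79], [-1.13, 4.28], [0.06, 2.93], [-2.69, 2.69]. Speed limits (rad/s): [2.22, 2.22, 2.79, 3.14, 3.14, 3.14].

INTERFACE

Orientations are given as [roll, pitch, yaw] about the fixed x, y, z axes, in that order (R = Rz(yaw) Ry(pitch) Rx(roll)).
In Python, from cell import monitor, cams, job, env gives the robot as it stands. The module is installed in compiled form; this text tells all that it offers.
- The arm moves only by the tool apply_moves, never from a script. Its argument "series" is a list of rows, each a list of 3 entries, a list of its own where there are three numbers: the closure, from -1 (fully open) to 1 (shut), so that 0 is half open, then the shift along the tool's x, y, z in cm, then the turn about the tool's x in rad. A call has 1 to 20 rows; each row is the pose to reach, as a shift and turn from the pose commanded when the call began, along the tool's axes at that moment; what a row does not reach only later rows make up. A row lasts 1/8 s, in which the tool goes at most 62.5 mm and 10.7 degrees, less where a joint would pass 70% of its speed; a pose out of reach is approached as far as the arm can. A call with a gripper value outside its range is refused whole. The fingers move at their own pace and stop on an object; the grip force is fixed at half the most. Time passes only in rows, so rows that repeat a pose let the fingers close. It gives the time, the measured TCP pose, the force and the opening at its end, in the units of the state.
- monitor.state(): the state, without advancing time (a new reading comes with each control period).
- cams.read_camera(name): name is "scene" or "side" or "wrist"; returns a dict with "image" (400x640x3 uint8, red, green, blue), "fx", "fy", "cx", "cy" (pixels), "position" and "orientation" of the camera in the world. Camera axes: x right, y down, z forward; pixel columns grow to the right and rows downward; lengths in mm; the calibration is good to about 2 mm. A picture is of the moment at which its call begins. There is no depth.
- job.job_done(): hands the job in, once; it reports no verdict.
The state is a dict: "t": time; "joints": joint angles; "qvel": joint speeds; "tau": joint torques, N m; "eef_pos": TCP position; "tcp_rot": TCP orientation; "ft_force": force on the tool from outside, world axes, zero at the start; "moment": the same for the moment, N m; "opening": opening from 0.0 (shut) to 1.0 (fully open).
Only numpy, scipy, OpenCV 4.12 (cv2) and the standard library are available. Lean on these libraries where they do the work, as an engineer would, in place of code of your own. Each camera call takes 0.05 s, during which the arm holds its last target. There are 200 camera calls.

## Working session

There is one attempt and no reset: what is moved stays moved. The work goes in short steps, Python scripts to look and compute and a tool call to move; the robot and the scene stay as the last step left them, time stands still between calls to the robot, and variables do not carry over. Pictures are saved under pics/ and viewed, about 8 in all and at most 12, crops included, and the job is handed in when it is done.

Besides the shell and the picture viewer there is one more tool, called in YAML: its name, and indented under it one key for each argument. apply_moves: Moves the arm, as the interface text tells. Its arguments: {"type":"object","properties":{"series":{"type":"array"}},"required":["series"]}

```bash
mkdir -p pics; cat > h.py <<'E'
import numpy as np, cv2, json
from cell import monitor, cams, job, env
from scipy.spatial.transform import Rotation as R
def rot(o):
    o=np.array(o,float)
    return o if o.shape==(3,3) else R.from_euler('xyz',o).as_matrix() if o.size==3 else R.from_quat(o).as_matrix()
def snap(n,f):
    c=cams.read_camera(n); cv2.imwrite('pics/'+f+'.png',c['image'][:,:,::-1]); 
    json.dump({k:np.array(v).tolist() for k,v in c.items() if k!='image'},open('pics/'+f+'.json','w')); return c
def load(f): return json.load(open('pics/'+f+'.json'))
def ray(c,u,v):
    d=rot(c['orientation'])@np.array([(u-c['cx'])/c['fx'],(v-c['cy'])/c['fy'],1]); return np.array(c['position'],float),d/np.linalg.norm(d)
def onz(c,u,v,z):
    p,d=ray(c,u,v); return p+d*(z-p[2])/d[2]
def proj(c,X):
    q=rot(c['orientation']).T@(np.array(X,float)-c['position']); return c['fx']*q[0]/q[2]+c['cx'],c['fy']*q[1]/q[2]+c['cy']
def tri(*rs):
    A=sum(np.eye(3)-np.outer(d,d) for p,d in rs); b=sum((np.eye(3)-np.outer(d,d))@p for p,d in rs); return np.linalg.solve(A,b)
E
python3 - <<'E'
from h import *
for n in ['scene','side','wrist']:
    c=snap(n,n+'0'); print(n,c['position'],c['orientation'],c['fx'],c['cx'],c['cy'])
print(monitor.state())
E
```

```text
scene [1275.36152689 -343.7384547  1074.78728248] [-2.45098589 -0.00324417  1.13098059] 378.2931129730818 319.23241908429776 201.7397116970299
side [  52.44016139  700.07890695 1023.68175214] [-2.3741273   0.01829114 -2.54831689] 430.0504348023974 321.2914112064043 195.9444976159237
wrist [ 258.05919706 -573.63630885  384.32841339] [ 2.90007268e+00  1.91088745e-03 -1.25576741e+00] 309.4747791397216 321.45045062172545 198.9860568491685
{'t': 0.15, 'joints': array([-1.36058339e+00,  4.91383099e-01,  1.55930757e+00, -1.89278926e-06,
        1.09167787e+00, -1.05651154e-01]), 'qvel': array([ 6.63412387e-04, -3.24008950e-03, -6.64158973e-04,  6.08560486e-04,
        2.79656919e-05, -2.06181657e-04]), 'tau': array([ 2.50791127e-03, -6.12896061e+01, -2.58278900e+01,  6.93214755e-02,
        4.73537121e-02, -5.44629779e-05]), 'eef_pos': array([ 194.13476185, -594.05957759,  404.32018514]), 'tcp_rot': array([-1.67428351,  1.57002044,  1.7831741 ]), 'ft_force': array([-0.20500564,  0.82802224, -0.04268469]), 'moment': array([-0.03390346, -0.03620233,  0.00247516]), 'opening': 0.998334851798105}
```

View pics/scene0.png

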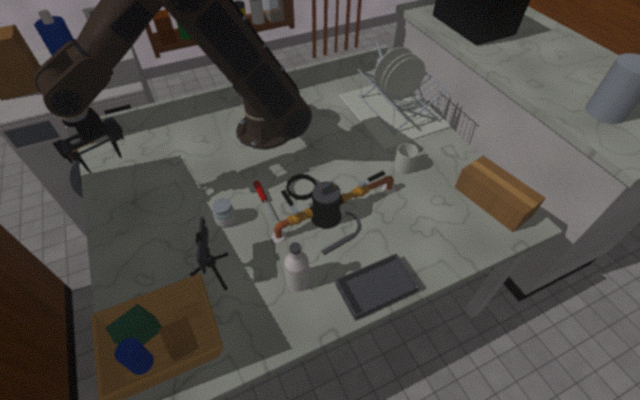

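View pics/side0.png

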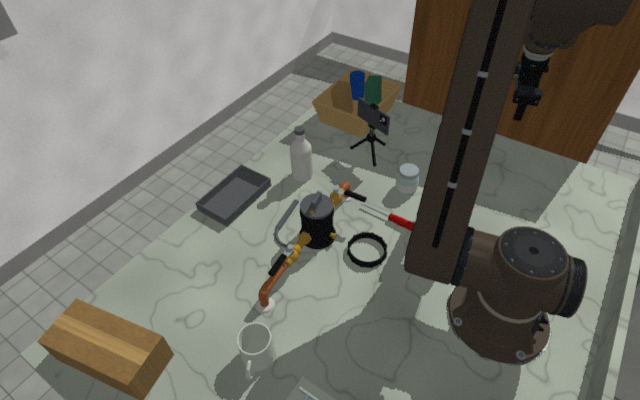

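```bash
python3 - <<'E'
import cv2,numpy as np
s=cv2.imread('pics/scene0.png');d=cv2.imread('pics/side0.png')
cr=lambda im,x0,x1,y0,y1,k:cv2.convertScaleAbs(cv2.resize(im[y0:y1,x0:x1],None,fx=k,fy=k,interpolation=cv2.INTER_CUBIC),alpha=1.5,beta=20)
A=np.zeros((600,800,3),np.uint8);A[:375]=cr(s,255,415,168,243,5);A[375:,:500]=cr(d,330,430,95,140,5)
B=np.zeros((540,800,3),np.uint8);B[:,:520]=cr(d,250,380,175,310,4);B[:450,530:]=cr(s,190,235,215,290,6)
cv2.imwrite('pics/A.png',A);cv2.imwrite('pics/B.png',B)
E
```

```text
(no output)
```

View pics/A.png

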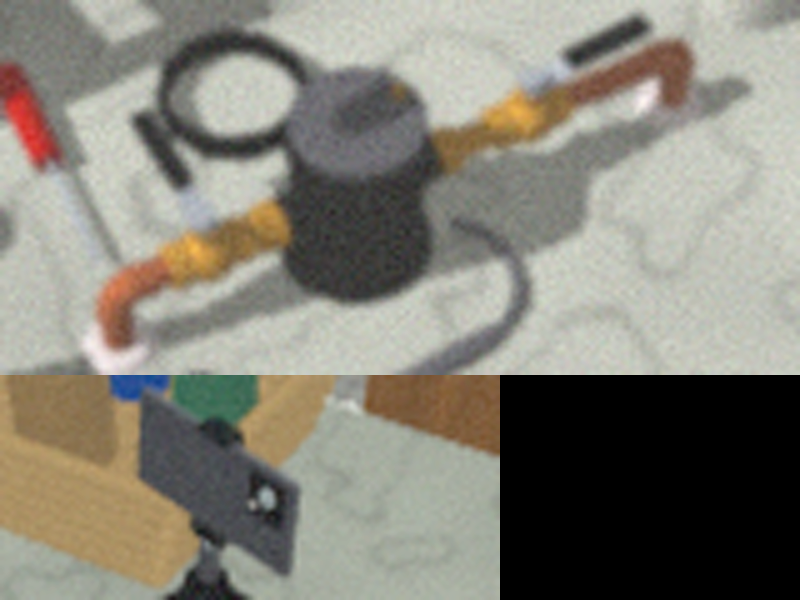

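View pics/B.png

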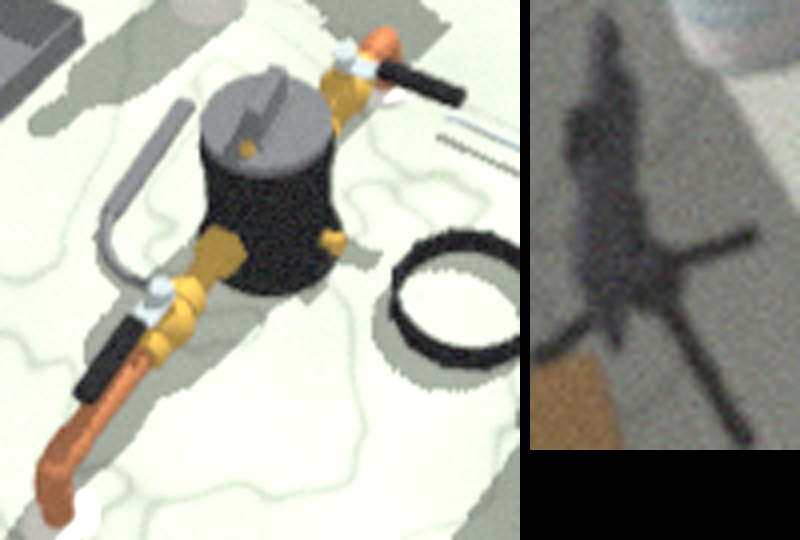

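```bash
cat > fit.py <<'E'
from h import *
from scipy.optimize import least_squares
S=load('scene0');D=load('side0')
s=lambda u,v:(S,254.6+u/5,167.6+v/5); d=lambda u,v:(D,249.6+u/4,174.6+v/4)
obs=[((0,0,135),s(357,120)),((0,0,135),d(268,121)),((-65,-115,106),s(164,150)),((-65,-115,106),d(420,82)),
((-100,-115,100),d(463,98)),((0,275,0),s(670,103)),((0,275,0),d(60,515)),((0,-185,0),s(117,350))]
def res(p,o=obs):
    r=[]
    for X,(c,u,v) in o:
        w=R.from_euler('z',p[2]).apply(X)+[p[0],p[1],0]; r+=list(np.subtract(proj(c,w),(u,v)))
    return r
x0=onz(*s(357,120),135);print('flange scene',x0,'side',onz(*d(268,121),135))
f=least_squares(res,[x0[0],x0[1],0],loss='soft_l1');print('filter',f.x,np.round(np.reshape(res(f.x),(-1,2)),1).tolist())
Rf=R.from_euler('z',f.x[2]);P=Rf.apply([0,140,100])+[f.x[0],f.x[1],0]
print('pivot',P)
for o in (s(645,25),d(92,393),s(570,55),d(145,325)):
    X=onz(*o,106); q=Rf.inv().apply(X-P); print('lever pt',X,q,'ang',np.arctan2(-q[0],q[1]),np.hypot(*q[:2]))
a=lambda u,v:(D,329.6+u/5,94.6+(v-375)/5); b=lambda u,v:(S,189.6+(u-530)/6,214.6+v/6)
tips=[onz(*b(u,v),4) for u,v in((750,235),(745,440),(545,352))];print('legs',tips)
# tripod: x,y,yaw,h,dtop,xl
L={'lens':lambda p:(p[5],55,p[3])}
def rt(p,full=False):
    x,y,w,h,top,xl=p;Rz=R.from_euler('z',w);r=[]
    for X,(c,u,v) in [((xl,55,h),a(267,497)),((xl,-75,h+top),a(142,388)),((xl,75,h+top),a(299,488)),((xl,75,h+top-75),a(290,576)),((xl,-75,h+top-75),a(140,475)),
       ((xl-4,75,h+top),b(605,12))]:
        r+=list(np.subtract(proj(c,Rz.apply(X)+[x,y,0]),(u,v)))
    for t in tips: r.append((np.hypot(t[0]-x,t[1]-y)-75)/3)
    r+=[(top-18)/3,(xl-5)/5]
    return r
best=min((least_squares(rt,[*np.mean(tips,0)[:2],w,185,18,5],loss='soft_l1') for w in(0.8,1.6,2.4,3.1)),key=lambda g:g.cost)
print('tripod',best.x,best.cost,np.round(rt(best.x),1))
x=best.x;print('lens',R.from_euler('z',x[2]).apply([x[5],55,x[3]])+[x[0],x[1],0])
E
python3 fit.py
```

```text
flange scene [544.17962266  28.34501574 135.        ] side [536.93839836  34.28456002 135.        ]
filter [5.41754044e+02 3.05523602e+01 6.38996031e-02] [[0.3, -0.7], [-0.7, -1.5], [-0.6, -1.4], [0.1, -1.9], [-0.2, -0.3], [-0.0, -0.1], [0.0, 0.1], [0.6, -1.2]]
pivot [532.81418605 170.26663633 100.        ]
lever pt [527.62937968 264.17974292 106.        ] [ 0.82270245 94.05252239  6.        ] ang -0.00874704314505295 94.056120519823
lever pt [513.53485472 267.15788803 106.        ] [-13.0528844   97.92461122   6.        ] ang 0.1325141025838099 98.79072463154814
lever pt [530.39937298 201.30241574 106.        ] [-0.42806005 31.12663957  6.        ] ang 0.013751342147544629 31.129582815139806
lever pt [517.42423266 206.59396455 106.        ] [-13.03882179  37.23593114   6.        ] ang 0.3368242443887159 39.45282551756681
legs [array([ 547.71884601, -335.96375298,    4.        ]), array([ 665.96174944, -373.20476105,    4.        ]), array([ 571.78550712, -454.49641433,    4.        ])]
tripod [ 595.83216466 -390.08588463    1.24514005  179.71739163   18.33100602
    3.13697044] 4.1626277948571015 [ 0.8 -0.1  0.1 -0.3 -0.8 -0.1 -1.1  0.8 -0.4  0.5 -0.8 -0.6 -0.9 -1.
 -2.1  0.1 -0.4]
lens [ 544.72652451 -369.51760498  179.71739163]
```

```bash
cat >> h.py <<'E'
def tool():
    st=monitor.state(); M=rot(st['tcp_rot']); return st,M,np.array(st['eef_pos'])
def rel(W,jaw=None):
    """W world TCP target, jaw = world heading (rad) wanted for tool y (mod pi) -> shift cm, turn"""
    st,M,p=tool(); sh=M.T@(np.array(W,float)-p)/10
    cur=np.arctan2(M[1,1],M[0,1]); out=[]
    if jaw is not None:
        dl=(jaw-cur+np.pi/2)%np.pi-np.pi/2   # ccw from above; tool x is down -> negative turn
        out=round(-dl,3)
    return np.round(sh,2).tolist(),out
E
python3 - <<'E'
from h import *
st,M,p=tool(); print(M.round(3)); print(p)
for w in [(194,-594,500),(450,-350,500),(500,100,500)]: print(rel(w,0.07))
D=load('side0');S=load('scene0')
print('bottle',onz(S,296,287,0),onz(D,302,180,0),'jar',onz(S,224,223,0))
E
```

```text
[[-0.     0.311 -0.951]
 [ 0.001 -0.951 -0.311]
 [-1.    -0.001 -0.   ]]
[ 194.13476185 -594.05957759  404.32018514]
([-9.57, -0.02, 0.01], np.float64(-1.325))
([-9.55, -15.26, -31.9], np.float64(-1.325))
([-9.52, -56.48, -50.63], np.float64(-1.325))
bottle [ 753.5359683  -174.09637585    0.        ] [ 718.36213744 -135.4422913     0.        ] jar [ 419.1599174  -307.32259998    0.        ]
```

apply_moves:
  series:
    - [-1, [-9.5, 0, 0], 0]
    - [-1, [-9.5, 0, 0], 0]
    - [-1, [-9.5, -5, -10], -0.1]
    - [-1, [-9.5, -9, -19], -0.25]
    - [-1, [-9.5, -13, -28], -0.4]
    - [-1, [-9.5, -18, -33], -0.55]
    - [-1, [-9.5, -24, -36], -0.7]
    - [-1, [-9.5, -30, -39], -0.85]
    - [-1, [-9.5, -36, -41.5], -1.0]
    - [-1, [-9.5, -42, -44.5], -1.15]
    - [-1, [-9.5, -48, -47], -1.3]
    - [-1, [-9.5, -53, -49], -1.32]
    - [-1, [-9.5, -56.5, -50.6], -1.32]
    - [-1, [-9.5, -56.5, -50.6], -1.32]
    - [-1, [-9.5, -56.5, -50.6], -1.32]
    - [-1, [-9.5, -56.5, -50.6], -1.32]

```text
t: 2.15
eef_pos: [499.6, 102.2, 499.4]
tcp_rot: [-1.722, 1.57, 3.059]
ft_force: [0.0, -0.9, -0.2]
opening: 0.996
```

```bash
python3 - <<'E'
from h import *
print(tool()); c=snap('wrist','w1'); im=cv2.imread('pics/w1.png')
print(proj(c,(542,30,135)),proj(c,(533,170,106)))
cv2.imwrite('pics/w1b.png',cv2.resize(im,(800,500),interpolation=cv2.INTER_CUBIC))
E
```

```text
({'t': 2.15, 'joints': array([7.22366980e-02, 2.35249576e-01, 1.69837875e+00, 8.38172701e-05,
       1.20846630e+00, 3.79676636e-03]), 'qvel': array([-0.05539663, -0.01308769,  0.01747657, -0.01076889,  0.00136239,
       -0.03594823]), 'tau': array([ 2.22644404e+00, -4.49234927e+01, -2.81810760e+01,  2.68713143e-01,
        3.56980087e-02,  5.35107851e-01]), 'eef_pos': array([499.6029703 , 102.23131141, 499.40384713]), 'tcp_rot': array([-1.72185253,  1.57028827,  3.05894666]), 'ft_force': array([ 0.02665024, -0.91888552, -0.20377584]), 'moment': array([-0.04696636, -0.11638824,  0.02878691]), 'opening': 0.9964104840675622}, array([[-5.06324820e-04,  9.97660807e-01,  6.83568363e-02],
       [ 4.19412538e-05,  6.83568662e-02, -9.97660933e-01],
       [-9.99999871e-01, -5.02273521e-04, -7.64539231e-05]]), array([499.6029703 , 102.23131141, 499.40384713]))
(np.float64(352.8094212283674), np.float64(245.35421513257566)) (np.float64(353.69030677488195), np.float64(123.98654670947815))
```

View pics/w1b.png

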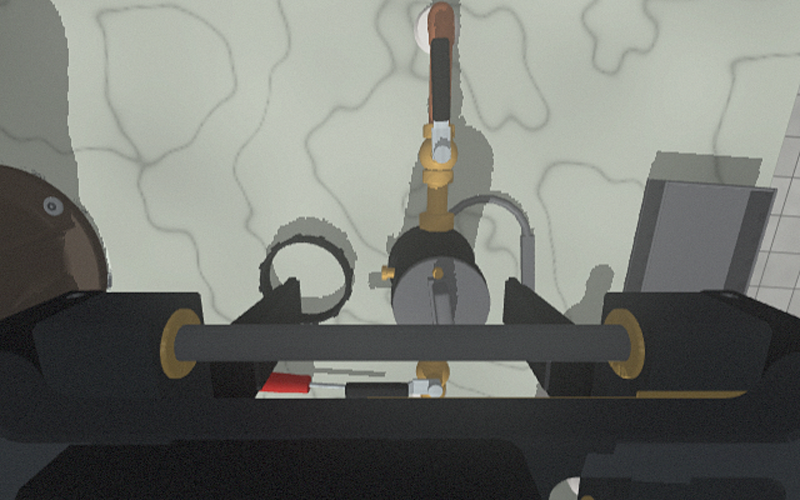

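```bash
python3 - <<'E'
from h import *
c=load('w1'); k=lambda u,v,z:onz(c,u/1.25-.1,v/1.25-.1,z).round(1)
a,b=k(440.5,39,106),k(441,122,106); print('tip',a,'near',b,'len',np.linalg.norm(a-b),'heading',np.arctan2(*(a-b)[1::-1]))
print('flange L,R,top',k(391,306,135),k(490,306,135),k(440.5,257,135))
print('outlet sleeve ends',k(345,390,106),k(408,389,106))
print('bar end top L,R',k(429,279,167),k(452,279,167))
E
```

```text
tip [522.3 268.5 106. ] near [529.1 199.4 106. ] len 69.43378140357905 heading 1.668888597674078
flange L,R,top [494.3  27.6 135. ] [588.3  34.  135. ] [536.9  78.9 135. ]
outlet sleeve ends [450.1 -85.5 106. ] [518.7 -79.7 106. ]
bar end top L,R [525.1  67.3 167. ] [544.5  68.6 167. ]
```

```bash
python3 - <<'E'
from h import *
print(rel((525,244.5,400),0.098),rel((525,244.5,272),0.098))
E
```

```text
([9.93, 3.51, -14.15], np.float64(-0.031)) ([22.73, 3.52, -14.15], np.float64(-0.031))
```

apply_moves:
  series:
    - [-1, [3, 2, -6], -0.03]
    - [-1, [7, 3.5, -12], -0.03]
    - [-1, [9.9, 3.5, -14.1], -0.03]
    - [-1, [9.9, 3.5, -14.1], -0.03]
    - [-1, [9.9, 3.5, -14.1], -0.03]
    - [-1, [9.9, 3.5, -14.1], -0.03]
    - [-1, [9.9, 3.5, -14.1], -0.03]

```text
t: 3.08
eef_pos: [525.5, 242.2, 401.7]
tcp_rot: [1.715, 1.569, 0.238]
ft_force: [0.3, -1.2, -1.0]
opening: 1.0
```

```bash
python3 - <<'E'
from h import *
print(tool()[2],rel((525,244.5,272),0.098))
E
```

```text
[525.53253787 242.15448486 401.72017766] ([12.97, -0.05, -0.24], np.float64(-0.004))
```

apply_moves:
  series:
    - [-1, [4, 0, -0.2], 0]
    - [-1, [8, 0, -0.2], 0]
    - [-1, [11, 0, -0.2], 0]
    - [-1, [13, 0, -0.2], 0]
    - [-1, [13, 0, -0.2], 0]
    - [-1, [13, 0, -0.2], 0]
    - [1, [13, 0, -0.2], 0]
    - [1, [13, 0, -0.2], 0]
    - [1, [13, 0, -0.2], 0]
    - [1, [13, 0, -0.2], 0]
    - [1, [13, 0, -0.2], 0]
    - [1, [13, 0, -0.2], 0]
    - [1, [13, 0, -0.2], 0]
    - [1, [13, 0, -0.2], 0]

```text
t: 4.82
eef_pos: [525.2, 245.1, 270.7]
tcp_rot: [-0.213, 1.571, -1.689]
ft_force: [-0.1, -0.3, 0.7]
opening: 0.216
```

```bash
python3 - <<'E'
from h import *
st,M,p=tool();print(p,st['ft_force'],st['opening'],np.arctan2(M[1,1],M[0,1]))
P=np.array([532.3,170.,0]); g=p-P; g[2]=0; r=np.hypot(*g[:2]);h0=np.arctan2(g[1],g[0]);print('r',r,'h',h0)
for t in np.linspace(0,3.22-h0,12)[1:]:
    X=[P[0]+r*np.cos(h0+t),P[1]+r*np.sin(h0+t),p[2]]
    print(np.round(M.T@(np.array(X)-p)/10,2),round(-t,3))
E
```

```text
[525.21661776 245.08220427 270.67252293] [-0.07643231 -0.31642182  0.6969114 ] 0.21605873737970324 0.09502379180195442
r 75.41559323203779 h 1.664859613186055
[ 0.   -1.06  0.07] -0.141
[ 0.  -2.1  0.3] -0.283
[ 0.   -3.1   0.67] -0.424
[ 0.   -4.04  1.17] -0.566
[ 0.  -4.9  1.8] -0.707
[ 0.   -5.66  2.55] -0.848
[ 0.   -6.31  3.4 ] -0.99
[ 0.   -6.83  4.32] -1.131
[ 0.   -7.21  5.32] -1.272
[ 0.   -7.45  6.35] -1.414
[ 0.   -7.55  7.42] -1.555
```

apply_moves:
  series:
    - [1, [0, 0, 0], 0]
    - [1, [0, 0, 0], 0]
    - [1, [0, 0, 0], 0]
    - [1, [0, -1.06, 0.07], -0.141]
    - [1, [0, -2.1, 0.3], -0.283]
    - [1, [0, -3.1, 0.67], -0.424]
    - [1, [0, -4.04, 1.17], -0.566]
    - [1, [0, -4.9, 1.8], -0.707]
    - [1, [0, -5.66, 2.55], -0.848]
    - [1, [0, -6.31, 3.4], -0.99]
    - [1, [0, -6.83, 4.32], -1.131]
    - [1, [0, -7.21, 5.32], -1.272]
    - [1, [0, -7.45, 6.35], -1.414]
    - [1, [0, -7.55, 7.42], -1.555]
    - [1, [0, -7.55, 7.42], -1.555]
    - [1, [0, -7.55, 7.42], -1.555]
    - [1, [0, -7.55, 7.42], -1.555]

```text
t: 6.95
eef_pos: [458.0, 165.4, 270.8]
tcp_rot: [0.553, 1.566, 0.631]
ft_force: [4.2, 21.5, -8.3]
opening: 0.167
```

```bash
python3 - <<'E'
from h import *
st,M,p=tool();print(p,st['ft_force'],st['moment'],st['opening'],np.arctan2(M[1,1],M[0,1]),st['joints'])
P=np.array([532.3,170.,0]); g=p-P;print(np.hypot(*g[:2]),np.arctan2(-g[1],-g[0])+np.pi); print(M.round(3))
E
```

```text
[457.97773985 165.44523841 270.7821015 ] [ 4.18091439 21.51690216 -8.30076962] [ 3.54369126 -0.9184421  -0.12864365] 0.16706758854292372 1.6487060820299664 [ 0.21056265  0.49629622  2.02829943  0.00359842  0.61237686 -1.44107745]
74.46169623584896 3.2028000530417615
[[ 0.004 -0.078  0.997]
 [ 0.003  0.997  0.078]
 [-1.     0.003  0.004]]
```

apply_moves:
  series:
    - [0, [0, 0, 0], 0]
    - [-1, [0, 0, 0], 0]
    - [-1, [0, 0, 0], 0]
    - [-1, [0, 0, 0], 0]
    - [-1, [0, 0, 0], 0]
    - [-1, [-3, 0, 0], 0]
    - [-1, [-8, 0, 0], 0]
    - [-1, [-14, 0, 3], 0]
    - [-1, [-19, -2, 9], 0]
    - [-1, [-22, -5, 14.5], 0]
    - [-1, [-22, -8, 18], 0]
    - [-1, [-22, -10, 18], 0]
    - [-1, [-22, -10, 18], 0]
    - [-1, [-22, -10, 18], 0]
    - [-1, [-22, -10, 18], 0]

```text
t: 8.82
eef_pos: [643.9, 79.5, 490.9]
tcp_rot: [1.018, 1.571, 1.099]
ft_force: [-0.9, -0.5, -0.3]
opening: 1.002
```

```bash
python3 - <<'E'
from h import *
print(tool()[2]); c=snap('wrist','w2'); im=cv2.imread('pics/w2.png')
print(proj(c,(541.3,31.5,135)))
cv2.imwrite('pics/w2b.png',cv2.resize(im,(800,500),interpolation=cv2.INTER_CUBIC))
E
```

```text
[643.91916408  79.54040579 490.87431336]
(np.float64(282.7206641323592), np.float64(82.8296606500705))
```

View pics/w2b.png

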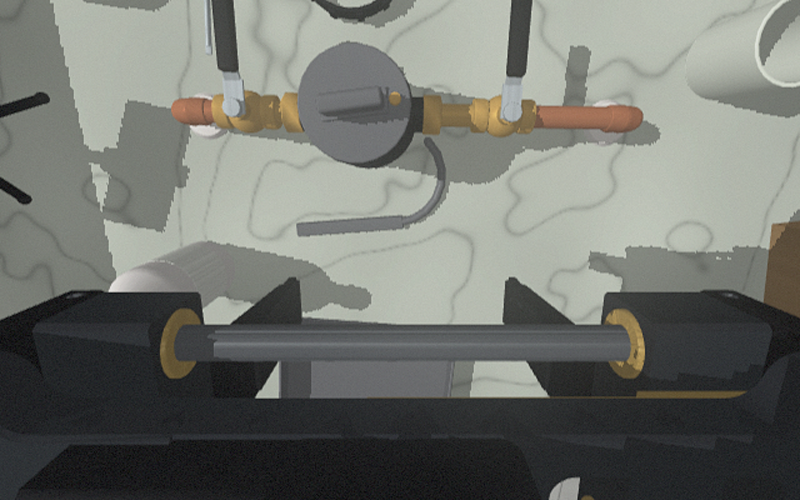

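```bash
python3 - <<'E'
from h import *
c=load('w2'); k=lambda u,v,z:onz(c,u/1.25-.1,v/1.25-.1,z)
hd=lambda a,b:(np.arctan2(*(a-b)[1::-1]),np.linalg.norm(a-b))
print('inlet',hd(k(521,2,106),k(515.5,73,106)),'outlet',hd(k(224,2,106),k(228,70,106)))
print('bar',hd(k(382,87,167),k(319,97,167)),k(351,100,167),(k(299,105,135)+k(411,102,135))/2,k(353,41,135))
im=cv2.imread('pics/w2.png')[20:120,200:340]; cv2.imwrite('pics/w2c.png',cv2.convertScaleAbs(cv2.resize(im,None,fx=5.5,fy=5.5,interpolation=cv2.INTER_CUBIC),alpha=1.5))
E
```

```text
inlet (np.float64(-3.075194336545831), np.float64(55.19614986727841)) outlet (np.float64(-3.106603017521535), np.float64(52.78093963283118))
bar (np.float64(1.7972558080779846), np.float64(47.058805697582486)) [542.32422524  33.53711491 167.        ] [541.08265793  32.66314012 135.        ] [494.7370653   28.78421257 135.        ]
```

View pics/w2c.png

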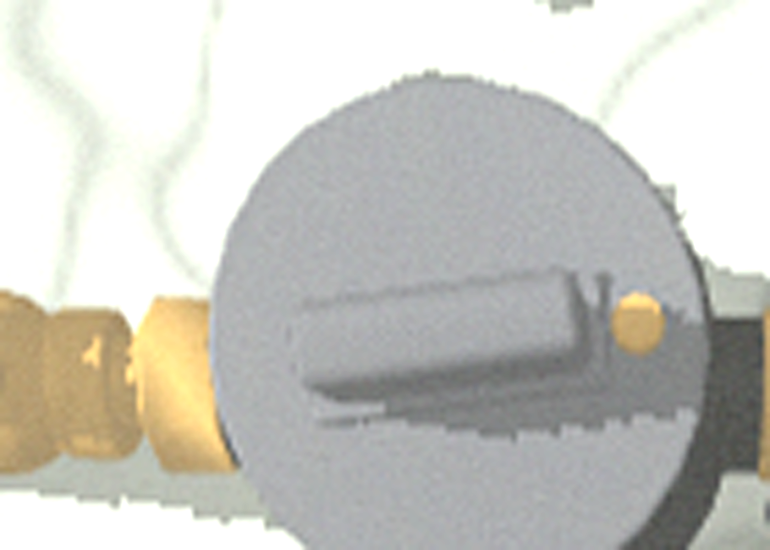

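```bash
python3 - <<'E'
from h import *
c=load('w2'); k=lambda u,v,z:onz(c,199.6+u/5.5,19.6+v/5.5,z)
hd=lambda a,b:(np.arctan2(*(a-b)[1::-1]),np.linalg.norm(a-b))
print(hd(k(568,268,167),k(298,305,167)),hd(k(580,345,167),k(310,388,167)),k(439,326,167),'mark',k(638,324,137),hd(k(638,324,137),np.array([541.2,31.8,137])))
h=(hd(k(568,268,167),k(298,305,167))[0]+hd(k(580,345,167),k(310,388,167))[0])/2
print(h,rel((541.5,32,420),h-np.pi/2),rel((541.5,32,331),h-np.pi/2), tool()[0]['joints'])
E
```

```text
(np.float64(1.7773171723005652), np.float64(45.62901939866794)) (np.float64(1.799051656389612), np.float64(46.279224218899316)) [541.52704228  32.31528661 167.        ] mark [534.73804393  64.77543398 137.        ] (np.float64(1.7643068996091513), np.float64(33.602620762773256))
1.7881844143450887 ([7.09, -3.91, -10.6], np.float64(1.434)) ([15.99, -3.91, -10.6], np.float64(1.434)) [ 2.11267534e-02  4.59728381e-01  1.37771786e+00 -1.91026570e-05
  1.30399108e+00 -1.62995876e+00]
```

apply_moves:
  series:
    - [-1, [0, -1, -3], 0.17]
    - [-1, [0, -2, -6], 0.34]
    - [-1, [0, -3, -9], 0.51]
    - [-1, [0, -3.9, -10.6], 0.68]
    - [-1, [0, -3.9, -10.6], 0.85]
    - [-1, [1, -3.9, -10.6], 1.02]
    - [-1, [3, -3.9, -10.6], 1.19]
    - [-1, [5, -3.9, -10.6], 1.36]
    - [-1, [7, -3.9, -10.6], 1.43]
    - [-1, [7, -3.9, -10.6], 1.43]
    - [-1, [7, -3.9, -10.6], 1.43]
    - [-1, [7, -3.9, -10.6], 1.43]
    - [-1, [7, -3.9, -10.6], 1.43]

```text
t: 10.5
eef_pos: [541.8, 31.4, 421.3]
tcp_rot: [1.217, 1.57, -0.133]
ft_force: [-0.4, -0.2, -1.0]
opening: 1.002
```

```bash
python3 - <<'E'
from h import *
print(tool()[2],rel((541.4,32,331),0.213))
E
```

```text
[541.82610838  31.39543529 421.27415977] ([9.03, -0.04, -0.07], np.float64(0.008))
```

apply_moves:
  series:
    - [-1, [3, 0, 0], 0]
    - [-1, [6, 0, 0], 0]
    - [-1, [8, 0, 0], 0]
    - [-1, [9, 0, 0], 0]
    - [-1, [9, 0, 0], 0]
    - [-1, [9, 0, 0], 0]
    - [1, [9, 0, 0], 0]
    - [1, [9, 0, 0], 0]
    - [1, [9, 0, 0], 0]
    - [1, [9, 0, 0], 0]
    - [1, [9, 0, 0], 0]
    - [1, [9, 0, 0], 0]
    - [1, [9, 0, 0], 0]
    - [1, [9, 0, 0], 0]
    - [1, [9, 0, 0], 0]
    - [1, [9, 0, 0], 0]
    - [1, [9, 0, 0], 0]
    - [1, [9, 0, 0], 0]
    - [1, [9, 0, 0], 0]

```text
t: 12.88
eef_pos: [541.8, 31.3, 330.7]
tcp_rot: [-0.855, 1.571, -2.206]
ft_force: [0.5, -0.3, 0.9]
opening: 0.145
```

```bash
python3 - <<'E'
from h import *
st,M,p=tool();print(p,st['ft_force'],st['opening'],np.arctan2(M[1,1],M[0,1]))
E
```

```text
[541.84450441  31.34029307 330.69749182] [ 0.45636869 -0.29534089  0.89389503] 0.1448050695929338 0.2199807423445478
```

apply_moves:
  series:
    - [1, [-1, 0, 0], 0]
    - [1, [-2.5, 0, 0], 0]
    - [1, [-4, 0, 0], 0]
    - [1, [-6, 0, 0], 0]
    - [1, [-8, 0, 0], 0]
    - [1, [-10, 0, 0], 0]
    - [1, [-12, 0, 0], 0]
    - [1, [-14.5, 0, 0], 0]
    - [1, [-17, 0, 0], 0]
    - [1, [-19, 0, 0], 0]
    - [1, [-19, 0, 0], 0]
    - [1, [-19, 0, 0], 0]
    - [1, [-19, 0, 0], 0]

```text
t: 14.5
eef_pos: [541.8, 31.4, 519.9]
tcp_rot: [-1.77, 1.569, -3.121]
ft_force: [-0.5, -0.6, -2.9]
opening: 0.145
```

```bash
python3 - <<'E'
from h import *
st,M,p=tool();print(p,st['ft_force'],st['opening'])
im=[]
for n in('scene','side'):
    c=snap(n,n+'3'); im.append(c['image'][:,:,::-1])
for X in [(541.8,31.3,350)]: print(proj(load('scene3'),X),proj(load('side3'),X))
cr=lambda i,x0,x1,y0,y1,k:cv2.convertScaleAbs(cv2.resize(i[y0:y1,x0:x1],None,fx=k,fy=k,interpolation=cv2.INTER_CUBIC),alpha=1.4,beta=15)
# phone crops of side and scene large
a=cr(im[1],330,430,80,150,6); b=cr(im[0],180,240,210,300,6)
B=np.zeros((600,800,3),np.uint8);B[:420,:600]=a
B[420:580,:640]=cr(im[1],160,480,120,200,2) ; cv2.imwrite('pics/C.png',B[:580]); cv2.imwrite('pics/Cs.png',b)
E
```

```text
[541.82581154  31.35487837 519.93646921] [-0.49858295 -0.56872555 -2.87581163] 0.1449306633819164
(np.float64(327.8452131401778), np.float64(141.32673761622505)) (np.float64(313.3781538248737), np.float64(144.06917224040296))
```

View pics/C.png

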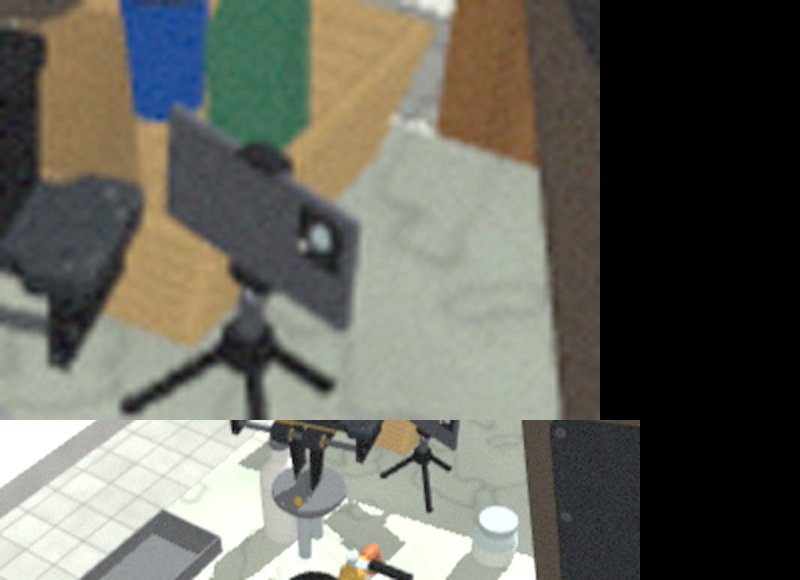

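```bash
python3 - <<'E'
from h import *
print(rel((615,-150,521),1.245)); c=load('w2')
print([onz(c,u/1.25-.1,v/1.25-.1,4).round(1) for u,v in((45,98),(27,198))])
E
```

```text
([-0.1, 3.17, 19.29], np.float64(-1.025))
[array([ 549. , -333.7,    4. ]), array([ 665.4, -371.2,    4. ])]
```

apply_moves:
  series:
    - [1, [0, 0.3, 1.5], -0.08]
    - [1, [0, 0.7, 4], -0.2]
    - [1, [0, 1.2, 7], -0.35]
    - [1, [0, 1.7, 10], -0.5]
    - [1, [0, 2.2, 13], -0.65]
    - [1, [0, 2.7, 16], -0.8]
    - [1, [0, 3, 18], -0.92]
    - [1, [0, 3.2, 19.3], -1.02]
    - [1, [0, 3.2, 19.3], -1.02]
    - [1, [0, 3.2, 19.3], -1.02]
    - [1, [0, 3.2, 19.3], -1.02]
    - [1, [0, 3.2, 19.3], -1.02]

```text
t: 16.1
eef_pos: [615.1, -149.5, 520.9]
tcp_rot: [-0.221, 1.571, -0.552]
ft_force: [-0.2, -0.7, -3.1]
opening: 0.147
```

```bash
python3 - <<'E'
from h import *
st,M,p=tool();print(p,st['ft_force'],st['opening'],np.arctan2(M[1,1],M[0,1]))
c=snap('wrist','w4');print(proj(c,(545,-370,180)))
cv2.imwrite('pics/w4b.png',cv2.convertScaleAbs(cv2.resize(cv2.imread('pics/w4.png'),(800,500),interpolation=cv2.INTER_CUBIC),alpha=1.3,beta=10))
E
```

```text
[ 615.10857632 -149.51414467  520.91409502] [-0.24560652 -0.6580262  -3.06676839] 0.14697790994577997 1.239940665311104
(np.float64(103.7186336202488), np.float64(192.46592819070952))
```

View pics/w4b.png

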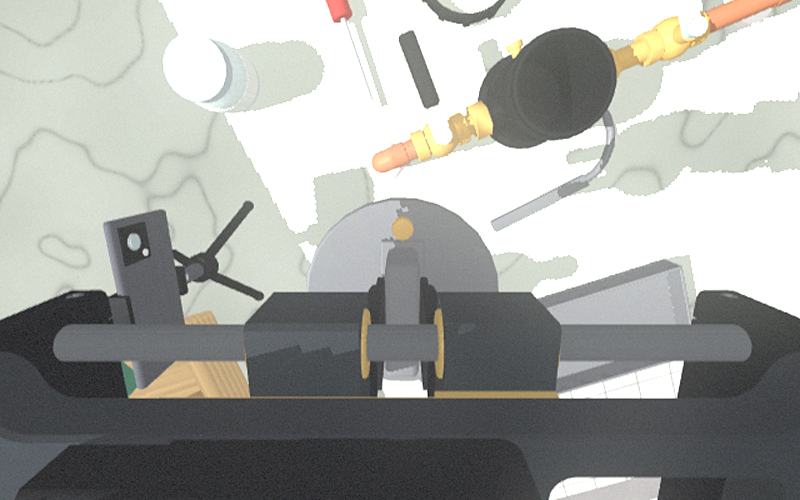

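```bash
cat > fit2.py <<'E'
from h import *
from scipy.optimize import least_squares
D=load('side0');S=load('scene0');W=load('w4')
a=lambda u,v:(D,329.6+u/5,94.6+(v-375)/5); b=lambda u,v:(S,189.6+(u-530)/6,214.6+v/6); w=lambda u,v:(W,u/1.25-.1,v/1.25-.1)
lens=tri(ray(*a(267,496)),ray(*w(134,242)));print('tri lens',lens,[np.subtract(proj(o[0],lens),o[1:]) for o in(a(267,496),w(134,242))])
tips=[(548.5,-335),(665.6,-372),(571.8,-454.5)]
def rt(p):
    x,y,q,h,top,xl=p;Rz=R.from_euler('z',q);r=[]
    for X,(c,u,v) in [((xl,55,h),a(267,496)),((xl,55,h),w(134,242)),((xl,75,h+top-75),w(165,211)),((xl-8,75,h+top),w(104,223)),((xl-8,-75,h+top),w(140,388)),((xl,-75,h+top),a(142,388)),((xl,75,h+top),a(299,488)),((xl,75,h+top-75),a(290,576)),((xl,-75,h+top-75),a(140,475)),((xl-4,75,h+top),b(605,12))]:
        r+=list(np.subtract(proj(c,Rz.apply(X)+[x,y,0]),(u,v)))
    for t in tips: r.append((np.hypot(t[0]-x,t[1]-y)-75)/3)
    return r+[(xl-5)/5]
g=least_squares(rt,[596,-390,1.245,180,18,5],loss='soft_l1');x=g.x;print(x,np.round(rt(x),1))
l=R.from_euler('z',x[2]).apply([x[5],55,x[3]])+[x[0],x[1],0];print('lens',l)
for nm,l in(('fit',l),('tri',lens)):
  t=l+150*np.array([np.cos(x[2]),np.sin(x[2]),0]); t[2]=l[2]-42.5+130+171; print(nm,t,rel(t,x[2]))
# where the insert's flange centre / marker appear vs hold assumption
st,M,p=tool(); print('flange R', proj(W,p+[0,0,-171-25]))
E
python3 fit2.py
```

```text
tri lens [ 546.95407068 -367.19583733  180.48104299] [array([-0.10287373,  0.06646104]), array([-0.44127256, -0.07607163])]
[ 598.38315001 -389.3267927     1.27183031  176.61333334   19.1145848
    3.42611472] [ 0.2  0.6 -0.3 -0.2  2.1 -1.3 -1.1  0.  -0.5  0.7 -1.1  0.4 -1.3  0.2
 -1.6  1.  -1.6  1.1 -0.8  0.5 -0.4 -1.9 -1.5 -0.3]
lens [ 546.83196656 -369.85338143  176.61333334]
fit [ 591.01180399 -226.50715035  435.11333334] ([8.58, -8.05, 0.22], np.float64(-0.032))
tri [ 591.13390812 -223.84960626  438.98104299] ([8.19, -7.8, 0.14], np.float64(-0.032))
flange R (np.float64(321.66914163830023), np.float64(236.24220627748977))
```

```bash
python3 - <<'E'
from h import *
print(rel((592.5,-225.7,437),1.26))
E
```

```text
([8.39, -7.93, 0.33], np.float64(-0.02))
```

apply_moves:
  series:
    - [1, [1, -1, 0], 0]
    - [1, [2.5, -2.5, 0.1], 0]
    - [1, [4, -4, 0.2], -0.01]
    - [1, [5.5, -5.5, 0.3], -0.02]
    - [1, [7, -7, 0.3], -0.02]
    - [1, [8, -7.6, 0.3], -0.02]
    - [1, [8.4, -7.9, 0.3], -0.02]
    - [1, [8.4, -7.9, 0.3], -0.02]
    - [1, [8.4, -7.9, 0.3], -0.02]
    - [1, [8.4, -7.9, 0.3], -0.02]
    - [1, [8.4, -7.9, 0.3], -0.02]
    - [1, [8.4, -7.9, 0.3], -0.02]

```text
t: 17.65
eef_pos: [592.4, -225.6, 436.8]
tcp_rot: [-0.389, 1.571, -0.7]
ft_force: [0.5, 0.5, -3.6]
opening: 0.147
```

```bash
python3 - <<'E'
from h import *
st,M,p=tool();print(p,st['ft_force'],st['opening'],np.arctan2(M[1,1],M[0,1]))
s=snap('scene','s5');d=snap('side','d5')
o=p-[0,0,301]; y=np.array([-np.sin(1.26),np.cos(1.26),0])*20
print([np.round(proj(c,o+k*y+[0,0,z]),1).tolist() for c in(s,d) for k in(-1,1) for z in(0,85)])
cr=lambda i,u,v:cv2.convertScaleAbs(cv2.resize(i['image'][v:v+120,u:u+80,::-1],None,fx=5,fy=5,interpolation=cv2.INTER_CUBIC),alpha=1.5,beta=15)
us=proj(s,o+[0,0,40]);ud=proj(d,o+[0,0,40]);A=[int(us[0])-45,int(us[1])-60];B=[int(ud[0])-30,int(ud[1])-60];print(A,B)
cv2.imwrite('pics/E.png',np.hstack([cr(s,*A),cr(d,*B)]))
E
```

```text
[ 592.39606215 -225.59329905  436.84826225] [ 0.54021707  0.45720327 -3.60380796] 0.14701384197451076 1.2601213705024723
[[257.9, 234.3], [254.2, 217.2], [257.5, 223.7], [253.9, 206.3], [344.1, 144.9], [344.6, 123.4], [352.2, 151.0], [353.1, 129.5]]
[211, 161] [318, 78]
```

View pics/E.png

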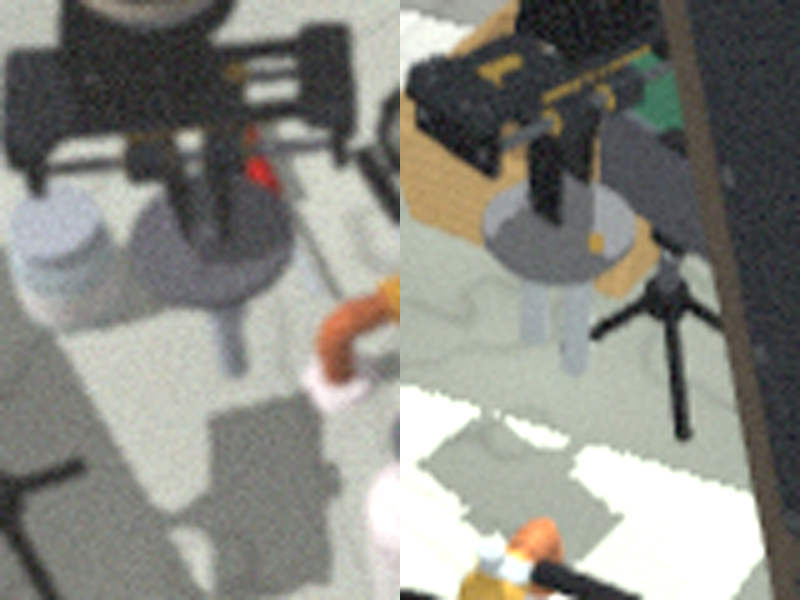

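```bash
python3 -c "
from h import *
print(job.job_done()); st=monitor.state(); print(st['t'],st['eef_pos'],st['opening'])"
```

```text
the job is handed in; nothing more can be done
None
the job is handed in; nothing more can be done
```

I shut the inlet valve first. Then I lifted the magnet insert out by its grip bar and held it about 15 cm straight out from the phone lens. I handed the job in at about 18 s with the arm still gripping it there; the interface gives no verdict.

- **Inlet valve:** I swung the lever to its hard stop, where it pushed back with about 21 N. A wrist picture then put it at 3.208 rad against the 3.206 expected for fully across.
- **Outlet valve:** It looked shut in later pictures and I did not touch it. One rough reading was 0.03 rad off square, which is about what pixel error would give.
- **Insert:** In the last scene and side pictures the rods hung upright, within about 2 px of where I predicted. The jaws point along the lens's line of sight, so the lens should see both rods side by side. The grip was steady, with an opening of 0.147.
- **Lens position:** My estimates disagreed a little: about 4 mm in height (177 to 180 mm), 3 mm sideways and 0.03 rad in direction. I used values in between, so the 15 cm distance and the level are good to a few millimetres.
- **Other things:** The force readings showed no contact except at the valve's hard stop, and the phone and tripod looked unmoved in the later pictures. I took no close-up of every other object at the end.

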